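# Find the high side of a wobbling pulley on the desk

### The arm

A 6-joint arm with a two-finger parallel gripper is mounted at the origin on the work surface. World frame = base frame: x ahead of the robot, y to its left, z up, the work surface at z = 0. Lengths are in m, angles in degrees, forces in N, time in s.
With the tool pointing down it reaches from about 0.4 to 0.825 m from the base axis. Payload 7 kg.
Tool frame: the origin (TCP) lies midway between the tips of the shut fingers; the grasp point (between the pads) lies 19 mm behind it; z points along the fingers, y is the line along which they close (so a half turn about z gives the same grasp; the last joint's range is limited). The gripper opens to 88 mm and grips with 3 to 60 N. Pads are 19 mm wide; open, the fingers measure 130 mm over their backs; the gripper's body (78 mm by 193 mm) begins 47 mm behind the grasp point.
Start: joints at [83.199, 20.546, 0.682, 0, -70.136, -16.507], TCP at [0.267, 0.62, 0.2] pointing down, gripper open.
Joint ranges: [-176.03, 176.03], [-82.01, 121.73], [-58.28, 71.71], [-173.87, 95.51], [-174.79, -0.11], [-173.66, 173.66]. Speed limits (degrees/s): [136.94, 136.94, 172.46, 180, 180, 180].

### API

Orientations are given as [roll, pitch, yaw] about the fixed x, y, z axes, in that order (R = Rz(yaw) Ry(pitch) Rx(roll)).
In Python, from plant import telemetry, viewer, workorder gives the robot as it stands. The module is installed in compiled form; this text tells all that it offers.
- The arm moves only by the tool carry_out, never from a script. Its argument "rows" is a list of rows, each a list of 6 numbers: the shift along the tool's x, y, z in m, then the turn, a rotation vector about the tool's x, y, z in rad. In form: [[tx, ty, tz, ax, ay, az], ...]. A call has 1 to 8 rows; each row is the pose to reach, as a shift and turn from the pose commanded when the call began, along the tool's axes at that moment; what a row does not reach only later rows make up. A row lasts 1/8 s, in which the tool goes at most 62.5 mm and 10.7 degrees, less where a joint would pass 70% of its speed; a pose out of reach is approached as far as the arm can. A call with a gripper value outside its range is refused whole. "grip" is the gripper's target within -1 to 1 (fully open at 1, half-way at 0, shut at -1), set as the call begins (left out, the last holds). The fingers move at their own pace and stop on an object; the grip force is fixed at half the most. Time passes only in rows, so rows that repeat a pose let the fingers close. It gives the time, the measured TCP pose, the force, the opening and the grip force at its end, in the units of the state.
- telemetry.get_obs(): the state, without advancing time (a new reading comes with each control period).
- viewer.snapshot(name): name is "scene" or "top" or "wrist"; returns the picture (420x560x3 uint8, red, green, blue); there is no depth.
- viewer.camera_info(name): a dict with "intrinsics" (3x3 intrinsics, pixels), "extrinsics" (4x4, takes a point from camera to world coordinates); the wrist camera has in their place "tool_from_camera" (4x4, takes a point from camera to tool coordinates, whose origin is the TCP and whose axes are the flange's). Camera axes: x right, y down, z forward; pixel columns grow to the right and rows downward; lengths in m; the calibration is good to about 2 mm. A picture is of the moment at which its call begins: read the wrist's pose just before it. camera_info takes no time and is no camera call.
- workorder.close_job(): hands the job in; it is judged then, once.
The state is a dict: "clock": time; "joint_pos": joint angles; "qvel": joint speeds; "tau": joint torques, N m; "tool_pos": TCP position; "orientation": TCP orientation; "force": force on the tool from outside, world axes, zero at the start; "moment": the same for the moment, N m; "opening": finger opening in m; "gripper_force": force on a finger pad.
Only numpy, scipy, OpenCV 4.12 (cv2) and the standard library are available. Lean on these libraries where they do the work, as an engineer would, in place of code of your own. Each camera call takes 0.05 s, during which the arm holds its last target. There are 200 camera calls.

### The job

The pulley on the desk runs out of true. Set it down gently, hub up, over the post of the checking stand until its sleeve sits fully home and the gauge's plunger bears on its belt track; then turn it by the hub on the post, watching the gauge, and leave it standing home, released and still, with its high side at the plunger, so that the gauge needle rests at (very nearly) the highest reading of the whole turn. Do not press hard on the stand, do not push the gauge or its plunger with the hand, and leave the other things on the desk where they are.

Things in the scene. Friction and masses are not known exactly. Their poses are not given: they have to be found in the camera images.
- pulley: Loose aluminium pulley, 0.4 to 0.7 kg, standing hub up on the desk. Origin: centre of its underside, z up its axis. Upwards: sleeve 40 mm diameter to 26 mm, with a 15.2 mm bore, 26 mm deep, open below; cone widening to 36 mm up; belt track 60 mm diameter to 54 mm; flange 74 mm to 59 mm; hub to 95 mm. Cone and track are off centre by 3 mm to one side, which is unmarked and hidden by the flange.
- hub (a point): Point on the axis in the pulley's round hub (30 mm diameter, 36 mm high), 83 mm above the underside, 24 mm above the flange, 12 mm below the hub's top: grip it about here from above, fingertips clear of the flange. Hub, flange and sleeve are true to the bore.
- stand: Checking stand fixed to the desk: steel base plate 170 x 80 x 12 mm, with a post and a dial gauge. Origin: under the post's axis, on the desk; +x points level from the post to the gauge. Round gauge, 56 mm diameter, lies face up, its centre 96 mm along +x from the post, top 71 mm above the desk.
- seat (a point): Centre of the 46 mm round shoulder for the pulley's sleeve, 20 mm above the desk, on the post's axis. The 14 mm post rises 25 mm above it, with a tapered nose over the top 7 mm (6 mm wide at the tip). The seated pulley has its origin here, with 0.6 mm of play to each side. Shoulder and post are polished: let go, the pulley is pushed by the plunger to the end of its play.
- dial (a point): Centre of the gauge's white face, on top of it.
- plunger (a joint): Plunger travel, m: 0 fully out (4 mm ball tip's end 24.8 mm from the post axis, 63 mm above the desk), grows as it is pushed off; stop at 0.010. Spring 0.35 N at 0, 0.85 N at the stop. The seated pulley holds it between about 0.0014 (low side) and 0.0075 (high side, 0.0073 to 0.0077), as the cosine of the angle turned. The cone pushes it back as the pulley is lowered.
- needle (a joint): Needle of the gauge, rad, clockwise from above: 0.6 rad per mm of plunger travel, 0 (needle pointing away from the post) with the plunger out. A hand on the hub can shift the pulley in its play and so the reading by up to about 1 mm of travel: trust readings taken with the hub let go.
- mug: White mug, 80 mm diameter, 85 mm high, standing at the far edge; origin under its centre. To be left alone.
- phone: Black phone, 148 x 72 x 8 mm, lying at the far side; origin under its centre. To be left alone.
- notebook: Grey notebook, 210 x 150 x 14 mm, at the far side; origin under its centre. To be left alone.
- spacer: Steel ring, 40 mm diameter, 12 mm high, lying near the middle line; origin under its centre. To be left alone.
- idler: Small aluminium flanged roller, 36 mm diameter, 30 mm high, standing near the middle line; origin under its centre. To be left alone.
- screwdriver: Screwdriver 150 mm long with black handle, lying near the middle line; to be left alone.
Things that resemble listed ones, but are neither listed nor needed, are in the scene too. What is shaped like the pulley but purple is not meant.

How it is judged:
By the outcome, as a careful person would: the job done as asked, in the order asked, and still so for the second after the job is handed in, with the robot touching nothing.
It also fails if it takes over 67 s, if anything falls off the work surface, if the arm or the gripper's body presses on something with over 40 N, if the wrist force passes 120 N, or if a joint passes its speed limit or range.

## Working session

There is one attempt and no reset: what is moved stays moved. The work goes in short steps, Python scripts to look and compute and a tool call to move; the robot and the scene stay as the last step left them, time stands still between calls to the robot, and variables do not carry over. Pictures are saved under pics/ and viewed, at most 10 in all, crops included, and the job is handed in when it is done.

Besides the shell and the picture viewer there is one more tool, called after "Emit:" by a JSON object that holds its "api" and its "payload", one argument or row to a line. carry_out: Moves the arm, as the interface text tells. Its arguments: {"type":"object","properties":{"rows":{"type":"array"},"grip":{"type":"number"}},"required":["rows"]}

```bash
mkdir -p pics
python3 - <<'E'
from plant import telemetry, viewer
import cv2,numpy as np
print(telemetry.get_obs())
for n in("top","scene","wrist"):
    i=viewer.snapshot(n); cv2.imwrite(f"pics/{n}0.png",i[:,:,::-1])
    print(n,{k:np.round(v,4).tolist() if not isinstance(v,str) else v for k,v in viewer.camera_info(n).items()})
a=cv2.imread("pics/top0.png");b=cv2.imread("pics/scene0.png")
E
```

```text
{'clock': 0.0, 'joint_pos': array([ 8.32008362e+01,  2.05903401e+01,  6.34220992e-01, -2.12761561e-02,
       -7.01349992e+01, -1.65080114e+01]), 'qvel': array([ 0.11440689, -0.09299689,  0.00703846, -0.0414461 , -0.0424133 ,
       -0.01612697]), 'tau': array([ 4.29944259e-05, -5.82723427e+01,  2.93049020e+01,  6.99758381e+00,
        7.00752513e-03, -1.61427911e-04]), 'tool_pos': array([0.26686946, 0.61942976, 0.19903484]), 'orientation': array([ 1.79906954e+02, -6.71728144e-03, -2.33144154e+01]), 'force': array([ 0.59345339,  0.04261889, -0.51941088]), 'moment': array([0.03490415, 0.02259304, 0.04528061]), 'gripper_force': 0.0, 'opening': 0.08759380828138714}
top {'intrinsics': [[437.2793, 0.0, 279.0005], [0.0, 437.2793, 212.2004], [0.0, 0.0, 1.0]], 'extrinsics': [[-0.0009, -0.9889, 0.1486, 0.4187], [-1.0, -0.0003, -0.0085, -0.0154], [0.0085, -0.1486, -0.9889, 1.0301], [0.0, 0.0, 0.0, 1.0]]}
scene {'intrinsics': [[499.0184, 0.0, 280.6632], [0.0, 499.0184, 207.2719], [0.0, 0.0, 1.0]], 'extrinsics': [[-0.752, 0.4159, -0.5114, 1.0601], [0.6588, 0.4481, -0.6043, 0.5378], [-0.0222, -0.7913, -0.611, 0.6733], [0.0, 0.0, 0.0, 1.0]]}
wrist {'intrinsics': [[367.9011, 0.0, 278.5179], [0.0, 367.9011, 205.0569], [0.0, 0.0, 1.0]], 'tool_from_camera': [[-0.0002, -0.9507, -0.3102, 0.085], [1.0, 0.0002, -0.0013, 0.0002], [0.0013, -0.3102, 0.9507, -0.1852], [0.0, 0.0, 0.0, 1.0]]}
```

View pics/top0.png

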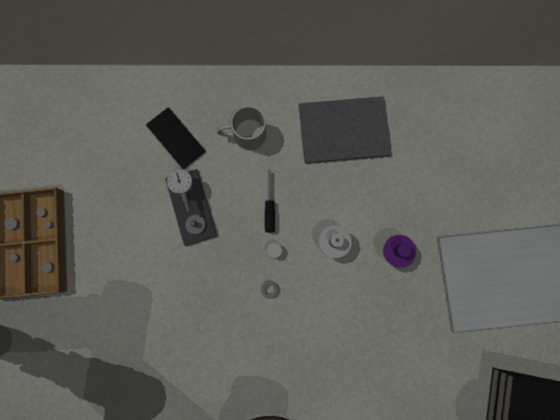

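View pics/scene0.png

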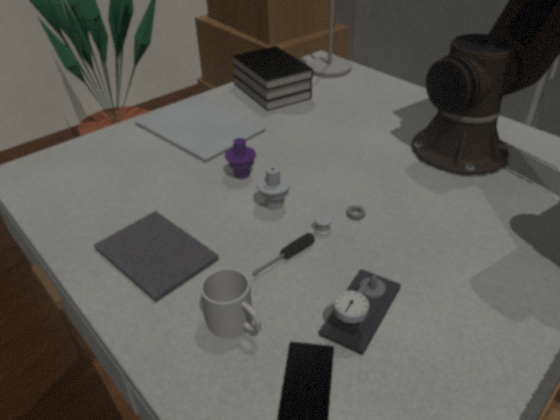

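The top view shows the silver pulley at (336,241) and its purple twin at (400,251). The silver one fits "aluminium". The stand's post is at about (195,225) and its dial at (179,181). I'll confirm with an enlarged crop.

```bash
cat > h.py <<'E'
import numpy as np, cv2
from plant import telemetry, viewer
from scipy.spatial.transform import Rotation as R
def cam(n,obs=None):
    c=viewer.camera_info(n); K=np.array(c["intrinsics"])
    if n!="wrist": return K,np.array(c["extrinsics"])
    o=obs or telemetry.get_obs(); T=np.eye(4)
    T[:3,:3]=R.from_euler("xyz",o["orientation"],degrees=True).as_matrix(); T[:3,3]=o["tool_pos"]
    return K,T@np.array(c["tool_from_camera"])
def cast(KT,uv,z):
    K,T=KT; d=T[:3,:3]@np.linalg.solve(K,[uv[0],uv[1],1]); return T[:3,3]+d*(z-T[2,3])/d[2]
def proj(KT,p):
    K,T=KT; q=K@(T[:3,:3].T@(np.array(p)-T[:3,3])); return q[:2]/q[2]
E
python3 - <<'E'
from h import *
a=cv2.imread("pics/top0.png")
c1=cv2.resize(a[205:285,300:430],None,fx=6,fy=6,interpolation=cv2.INTER_CUBIC)[:, :390*2]
c2=cv2.resize(a[160:250,155:225],None,fx=5.333,fy=5.333,interpolation=cv2.INTER_CUBIC)
o=np.hstack([cv2.resize(c1,(480,295)),cv2.resize(c2,(230,295))])
o=cv2.convertScaleAbs(o,alpha=1.5); cv2.imwrite("pics/crop.png",o)
k=cam("top")
for n,uv,z in [("hub",(337,240),.095),("flange",(336,242),.059),("post",(195,224),.045),("dial",(179.5,181.5),.071)]: print(n,cast(k,uv,z).round(4))
E
```

```text
hub [ 0.499  -0.1477  0.095 ]
flange [ 0.4977 -0.1505  0.059 ]
post [0.5397 0.1665 0.045 ]
dial [0.6323 0.1989 0.071 ]
```

View pics/crop.png

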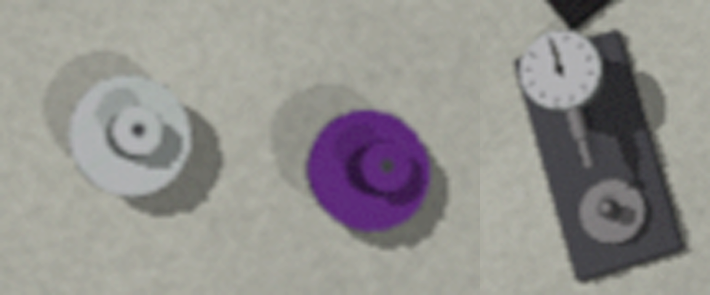

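View pics/wrist0.png

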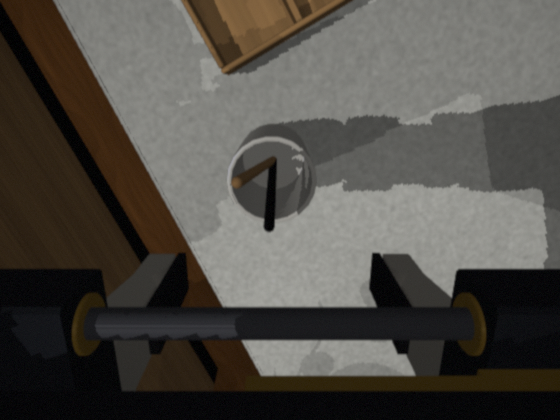

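The crop confirms the silver pulley (not the purple one), with its hub at top pixel (337,240). Post to dial measures 98 mm against the stated 96 mm. The wrist view shows only the desk edge and a bin. Next I move over the pulley, turning to yaw 19° so that the wrist camera will later sit above the dial.

Emit:
{"api": "carry_out", "payload": {
  "rows": [
    [0.02, 0.024, 0, 0, 0, -0.09],
    [0.055, 0.066, 0, 0, 0, -0.18],
    [0.092, 0.11, 0, 0, 0, -0.27],
    [0.13, 0.154, 0, 0, 0, -0.36],
    [0.167, 0.198, 0, 0, 0, -0.46],
    [0.204, 0.242, 0, 0, 0, -0.55],
    [0.241, 0.286, 0, 0, 0, -0.64],
    [0.278, 0.33, 0, 0, 0, -0.738]
  ],
  "grip": 1
}}

```text
clock: 1.15
tool_pos: [0.3919, 0.205, 0.2001]
orientation: [-180.0, -0.0, 19.2]
force: [1.5, 0.2, 0.2]
opening: 0.0876
gripper_force: 0.0
```

```bash
cat >> h.py <<'E'
def rel(p,yaw,o=None):
    "shift (tool axes) and turn about tool z to reach p, yaw (tool down) from the measured pose"
    o=o or telemetry.get_obs(); Rt=R.from_euler("xyz",o["orientation"],degrees=True)
    Rg=R.from_euler("xyz",[180,0,yaw],degrees=True)
    return (Rt.inv().apply(np.array(p)-o["tool_pos"])).round(4),(Rt.inv()*Rg).as_rotvec().round(4)
E
python3 - <<'E'
from h import *
o=telemetry.get_obs();print(o["clock"],o["tool_pos"],o["orientation"],o["joint_pos"].round(1));print(rel([.499,-.148,.2],19))
E
```

```text
1.15 [0.39187297 0.20500161 0.20006994] [-1.79985918e+02 -1.99527126e-02  1.91876520e+01] [ 53.3  -2.1 -27.   -0.  -65.1  55.9]
(array([-0.0148,  0.3686, -0.    ]), array([-0.0002, -0.0003,  0.0033]))
```

Emit:
{"api": "carry_out", "payload": {
  "rows": [
    [-0.002, 0.055, 0, 0, 0, 0.003],
    [-0.005, 0.115, 0, 0, 0, 0.003],
    [-0.007, 0.175, 0, 0, 0, 0.003],
    [-0.009, 0.235, 0, 0, 0, 0.003],
    [-0.012, 0.295, 0, 0, 0, 0.003],
    [-0.014, 0.345, 0, 0, 0, 0.003],
    [-0.015, 0.369, 0, 0, 0, 0.003],
    [-0.015, 0.369, 0, 0, 0, 0.003]
  ]
}}

```text
clock: 2.15
tool_pos: [0.4974, -0.1485, 0.1993]
orientation: [-180.0, 0.1, 18.6]
force: [-1.2, 0.3, -0.0]
opening: 0.0876
gripper_force: 0.0
```

Run:
```python
from h import *
o=telemetry.get_obs();i=viewer.snapshot("wrist");k=cam("wrist",o);print(o["tool_pos"],o["orientation"])
cv2.imwrite("pics/w1.png",i[:,:,::-1])
g=cv2.GaussianBlur(cv2.cvtColor(i,cv2.COLOR_RGB2GRAY),(5,5),1)
print(proj(k,[.499,-.148,.095]),proj(k,[.499,-.148,.059]))
for r0,r1,z,rr in((20,40,.095,15),(50,100,.059,37)):
    c=cv2.HoughCircles(g,cv2.HOUGH_GRADIENT,1,30,param1=80,param2=15,minRadius=r0,maxRadius=r1)
    if c is not None:
        for x in c[0][:4]: print(x,cast(k,x[:2],z).round(4),"r mm",1e3*abs(cast(k,x[:2]+[x[2],0],z)-cast(k,x[:2],z)).max())
```

```text
[ 0.49742383 -0.14851997  0.19929226] [-1.79981502e+02  7.48843582e-02  1.86360712e+01]
[278.42812485 191.98148154] [278.47357259 181.03808913]
[300.5 181.5  33.3] [ 0.5131 -0.1621  0.095 ] r mm 25.570973124852237
[416.5 241.5  32.7] [ 0.495  -0.2739  0.095 ] r mm 26.47534138240426
[118.5 218.5  21.8] [ 0.4343 -0.0284  0.095 ] r mm 17.313735160070163
[271.5 189.5  21.7] [ 0.4992 -0.142   0.095 ] r mm 16.78308434257711
[428.5 332.5  57.3] [ 0.3942 -0.3494  0.059 ] r mm 56.90241297813958
[340.5 294.5  74.9] [ 0.4071 -0.2451  0.059 ] r mm 71.69024403441401
[ 96.5 237.5  51.4] [ 0.3904 -0.0005  0.059 ] r mm 46.700291428960874
[402.5 276.5  69.7] [ 0.4458 -0.2959  0.059 ] r mm 65.5538207617079
```

View pics/w1.png

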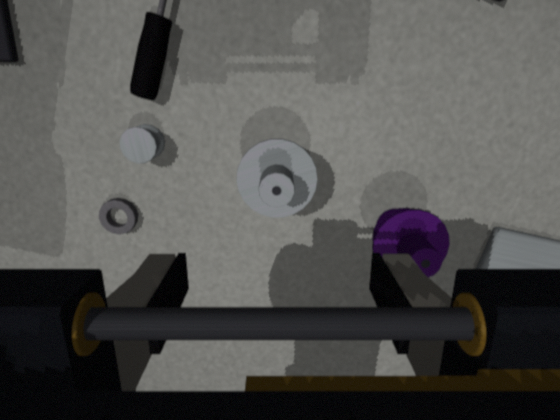

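The wrist view shows the hub's top at about (276.5,190), within 1.5 mm of the estimate, with the purple twin at (411,240) clear of it. I descend and grip.

Emit:
{"api": "carry_out", "payload": {
  "rows": [
    [0.001, -0.001, 0.04, 0, 0, 0],
    [0.0015, -0.001, 0.08, 0, 0, 0],
    [0.0015, -0.001, 0.11, 0, 0, 0],
    [0.0015, -0.001, 0.128, 0, 0, 0],
    [0.0015, -0.001, 0.135, 0, 0, 0],
    [0.0015, -0.001, 0.135, 0, 0, 0]
  ]
}}

```text
clock: 2.95
tool_pos: [0.4987, -0.145, 0.0651]
orientation: [180.0, 0.0, 18.9]
force: [0.0, 0.5, 0.9]
opening: 0.088
gripper_force: 0.0
```

Emit:
{"api": "carry_out", "payload": {
  "rows": [
    [0, 0, 0, 0, 0, 0],
    [0, 0, 0, 0, 0, 0],
    [0, 0, 0, 0, 0, 0],
    [0, 0, 0, 0, 0, 0],
    [0, 0, 0, 0, 0, 0],
    [0, 0, 0, 0, 0, 0]
  ],
  "grip": -1
}}

```text
clock: 3.7
tool_pos: [0.4987, -0.1456, 0.0649]
orientation: [-180.0, 0.0, 18.8]
force: [-0.3, 0.1, -0.0]
opening: 0.0333
gripper_force: 0.0
```

Run:
```python
from h import *
o=telemetry.get_obs();print(o)
i=viewer.snapshot("wrist");cv2.imwrite("pics/w2.png",i[:,:,::-1])
k=cam("wrist",o);print(proj(k,[*o["tool_pos"][:2],.095]))
```

```text
{'clock': 3.7, 'joint_pos': array([ 5.39104991e+00,  1.36215304e+01, -2.89959421e+01,  7.46416981e-04,
       -4.73873849e+01,  1.03412918e+02]), 'qvel': array([-0.00888413,  0.01392986,  0.02552816,  0.03948117,  0.06542341,
        0.09308991]), 'tau': array([-4.29239182e-03, -4.24476993e+01,  2.30134284e+01,  5.37674993e+00,
        6.67639193e-02, -1.67367261e-04]), 'tool_pos': array([ 0.49869239, -0.14559435,  0.06493563]), 'orientation': array([-1.79999408e+02,  4.85238007e-03,  1.88044737e+01]), 'force': array([-0.28264377,  0.11645868, -0.00358902]), 'moment': array([-0.09637672, -0.00742639, -0.00789189]), 'gripper_force': 0.0, 'opening': 0.033271284767104524}
[278.09732345 274.07170279]
```

View pics/w2.png

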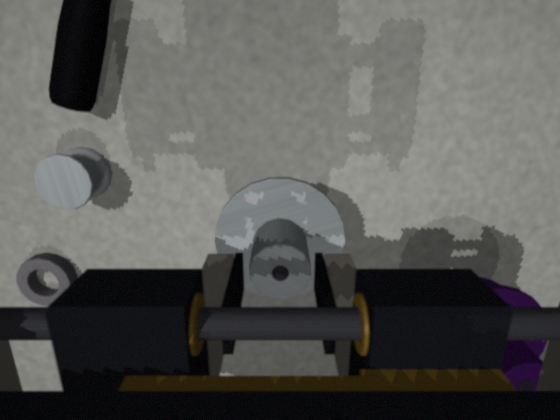

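The hub's centre dot is at (280,272), about 1 mm from the tool axis at (278,274). The fingers are still closing.

Emit:
{"api": "carry_out", "payload": {
  "rows": [
    [0, 0, 0, 0, 0, 0],
    [0, 0, 0, 0, 0, 0],
    [0, 0, 0, 0, 0, 0]
  ]
}}

```text
clock: 4.12
tool_pos: [0.4988, -0.1457, 0.065]
orientation: [180.0, 0.0, 18.8]
force: [-0.4, -1.4, -0.9]
opening: 0.028
gripper_force: 30.0
```

Emit:
{"api": "carry_out", "payload": {
  "rows": [
    [0, 0, -0.02, 0, 0, 0],
    [0, 0, -0.05, 0, 0, 0],
    [0, 0, -0.075, 0, 0, 0],
    [0, 0, -0.08, 0, 0, 0],
    [0, 0, -0.08, 0, 0, 0]
  ]
}}

```text
clock: 4.75
tool_pos: [0.4979, -0.1453, 0.1438]
orientation: [-179.9, 0.1, 18.8]
force: [-0.3, -1.0, -7.7]
opening: 0.0279
gripper_force: 30.0
```

Run:
```python
from h import *
o=telemetry.get_obs();print(o["force"],o["tool_pos"],o["orientation"],o["opening"],o["gripper_force"])
i=viewer.snapshot("wrist");cv2.imwrite("pics/w3.png",i[:,:,::-1])
c=i[220:300,240:320].astype(int).sum(2);n=np.argwhere(c<0+np.percentile(c[30:70,25:55],3))
g=cv2.cvtColor(i,cv2.COLOR_RGB2GRAY)[262:284,268:292]
m=(g<g.min()+25).astype(np.uint8);print(g.min(),g.max(),m.sum());M=cv2.moments(m,True);print("dot",M["m10"]/M["m00"]+268,M["m01"]/M["m00"]+262)
k=cam("wrist",o);print(proj(k,[*o["tool_pos"][:2],o["tool_pos"][2]+.031]))
# stand from top cam: refine shoulder & dial
a=cv2.cvtColor(cv2.imread("pics/top0.png"),cv2.COLOR_BGR2GRAY);kt=cam("top")
u=cv2.resize(a[160:250,155:225],None,fx=6,fy=6,interpolation=cv2.INTER_CUBIC)
for r0,r1,z in((50,72,.071),(40,66,.02)):
    c=cv2.HoughCircles(u,cv2.HOUGH_GRADIENT,1,60,param1=80,param2=15,minRadius=r0,maxRadius=r1)
    for x in c[0][:3]:
        uv=(x[:2]+.5)/6-.5+[155,160]; print(uv,x[2]/6,cast(kt,uv,z).round(4), x[2]/6/437*(1.03-z))
```

```text
[-0.25637547 -1.02046646 -7.6978316 ] [ 0.49785864 -0.1452662   0.14383423] [-1.79934787e+02  6.74050179e-02  1.87805758e+01] 0.02792703158353787 29.991175532341003
21 103 177
dot 278.33898305084745 272.3276836158192
[278.02069611 275.10553601]Traceback (most recent call last):
  File "<stdin>", line 13, in <module>
TypeError: 'NoneType' object is not subscriptable
```

Emit:
{"api": "carry_out", "payload": {
  "rows": [
    [0.004, -0.03, -0.02, 0, 0, 0],
    [0.012, -0.085, -0.03, 0, 0, 0],
    [0.02, -0.14, -0.03, 0, 0, 0],
    [0.028, -0.195, -0.03, 0, 0, 0],
    [0.036, -0.25, -0.03, 0, 0, 0],
    [0.04, -0.281, -0.03, 0, 0, 0],
    [0.04, -0.281, -0.03, 0, 0, 0],
    [0.04, -0.281, -0.03, 0, 0, 0]
  ]
}}

```text
clock: 5.8
tool_pos: [0.4452, 0.1329, 0.1738]
orientation: [180.0, 0.1, 18.8]
force: [-0.6, 0.1, -5.9]
opening: 0.0271
gripper_force: 30.0
```

Run:
```python
from h import *
o=telemetry.get_obs();i=viewer.snapshot("wrist");cv2.imwrite("pics/w4.png",i[:,:,::-1]);t=viewer.snapshot("top");cv2.imwrite("pics/top4.png",t[:,:,::-1])
k=cam("wrist",o);print(o["tool_pos"],o["orientation"])
print("post",proj(k,[.5397,.1665,.045]),"dial",proj(k,[.6323,.1989,.071]))
print("top hub",proj(cam("top"),[*o["tool_pos"][:2],o["tool_pos"][2]+.03]))
c=cv2.convertScaleAbs(cv2.resize(t[190:270,170:240],None,fx=5,fy=5,interpolation=cv2.INTER_CUBIC),alpha=1.5)
cv2.imwrite("pics/v4.png",np.hstack([i[:400],cv2.copyMakeBorder(cv2.resize(c,(240,274)),0,126,0,0,0)])[:,:,::-1])
```

```text
[0.44523241 0.132917   0.17382362] [1.79964164e+02 1.33599525e-01 1.88349088e+01]
post [276.65110244  64.50907947] dial [275.00273968 -99.55341214]
top hub [196.16706488 263.70239563]
```

View pics/v4.png

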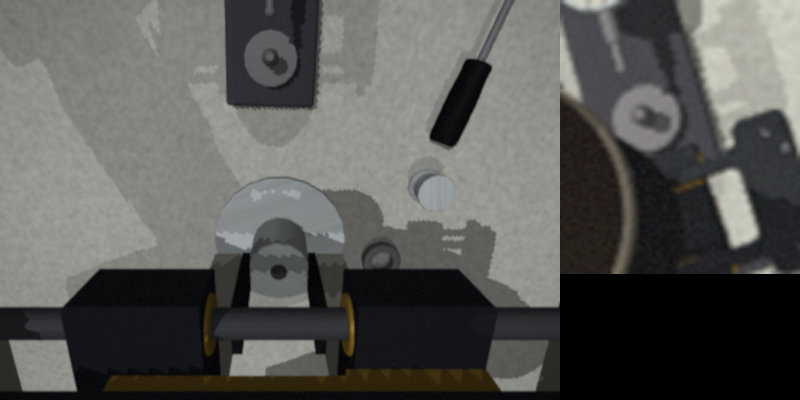

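The wrist view shows the post's tip at about (269,58) on the round shoulder, the stand plate at top centre, and the hub dot at (278.5,271.5). I'll compute the post relative to the hub from this one camera.

Run:
```python
from h import *
i=cv2.imread("pics/w4.png");g=cv2.GaussianBlur(cv2.cvtColor(i,cv2.COLOR_BGR2GRAY),(3,3),0)
o=telemetry.get_obs();k=cam("wrist",o)
sub=g[20:98,235:308];t,m=cv2.threshold(sub,0,255,cv2.THRESH_OTSU)
cs,_=cv2.findContours(m,cv2.RETR_EXTERNAL,cv2.CHAIN_APPROX_NONE)
for c in cs:
    if 800<cv2.contourArea(c)<4000:
        e=cv2.fitEllipse(cv2.convexHull(c));uv=np.array(e[0])+[235,20];S=cast(k,uv,.02);print("ell",uv,e[1],S.round(4))
        l=cast(k,uv-[max(e[1])/2,0],.02);print("radius",np.linalg.norm(l-S))
P=cast(k,(269,57.5),.045);H=cast(k,(278.5,271.5),o["tool_pos"][2]+.03)
print("tip",P.round(4),"hub",H.round(4),"tcp",o["tool_pos"].round(4))
rt=R.from_euler("xyz",o["orientation"],degrees=True)
for q in(P,S):print((rt.inv().apply(q-H))[:2].round(4))
```

```text
ell [269.93037415  57.52672958] (52.431297302246094, 56.592201232910156) [0.5449 0.1738 0.02  ]
radius 0.02427710628598671
tip [0.5433 0.1734 0.045 ] hub [0.447  0.1327 0.2043] tcp [0.4457 0.1325 0.1743]
[ 0.1045 -0.0076]
[ 0.1061 -0.0074]
```

Emit:
{"api": "carry_out", "payload": {
  "rows": [
    [0.02, -0.003, 0, 0, 0, 0],
    [0.045, -0.0075, 0, 0, 0, 0],
    [0.05, -0.0075, 0, 0, 0, 0],
    [0.05, -0.0075, 0, 0, 0, 0]
  ]
}}

```text
clock: 6.4
tool_pos: [0.4906, 0.1555, 0.1743]
orientation: [180.0, 0.1, 18.7]
force: [-0.6, -0.2, -7.0]
opening: 0.0269
gripper_force: 30.0
```

Run:
```python
from h import *
o=telemetry.get_obs();i=viewer.snapshot("wrist")[:,:,::-1].copy();cv2.imwrite("pics/w5.png",i)
k=cam("wrist",o);print(o["tool_pos"],o["orientation"])
print(proj(k,[.5433,.1734,.045]),proj(k,[.6323,.1989,.071]))
c=cv2.resize(i[0:300,180:380],(400,600),interpolation=cv2.INTER_CUBIC)
cv2.imwrite("pics/v5.png",cv2.convertScaleAbs(c,alpha=1.6))
```

```text
[0.49058549 0.15554235 0.17427453] [1.79979051e+02 1.05244446e-01 1.87184609e+01]
[278.33045771 121.59966785] [284.63696311 -11.34990829]
```

View pics/v5.png

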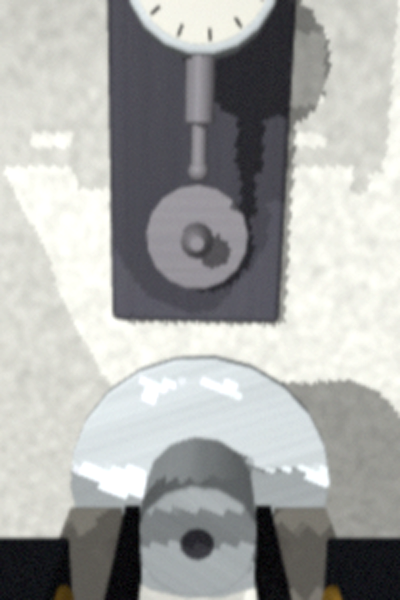

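The post's tip is at (278,117), the shoulder centre at (278,118), and the hub dot at (278.3,271.5). The plunger lies straight ahead, so the yaw matches the stand.

Run:
```python
from h import *
o=telemetry.get_obs();k=cam("wrist",o);rt=R.from_euler("xyz",o["orientation"],degrees=True)
H=cast(k,(278.3,271.5),o["tool_pos"][2]+.03)
for n,uv,z in(("tip",(277.9,117.2),.045),("sh",(278.2,118.3),.02),("plunger tip",(278.3,86),.063)):
    P=cast(k,uv,z);print(n,P.round(4),rt.inv().apply(P-H)[:2].round(4))
print(H.round(4),rt.inv().apply(H-o["tool_pos"]).round(4))
```

```text
tip [0.5462 0.1748 0.045 ] [ 0.0582 -0.0005]
sh [0.5434 0.1737 0.02  ] [ 0.0552 -0.0003]
plunger tip [0.5698 0.1825 0.063 ] [ 0.0829 -0.0001]
[0.4915 0.1558 0.2044] [ 0.0013  0.0001 -0.03  ]
```

Emit:
{"api": "carry_out", "payload": {
  "rows": [
    [0.02, 0, 0, 0, 0, 0],
    [0.045, 0, 0, 0, 0, 0],
    [0.056, 0, 0.02, 0, 0, 0],
    [0.056, 0, 0.045, 0, 0, 0],
    [0.056, 0, 0.057, 0, 0, 0],
    [0.056, 0, 0.06, 0, 0, 0],
    [0.056, 0, 0.06, 0, 0, 0]
  ]
}}

```text
clock: 7.32
tool_pos: [0.5443, 0.1747, 0.1158]
orientation: [-180.0, -0.1, 18.8]
force: [0.1, -0.9, -5.7]
opening: 0.0272
gripper_force: 30.0
```

Emit:
{"api": "carry_out", "payload": {
  "rows": [
    [0, 0, 0.003, 0, 0, 0],
    [0, 0, 0.006, 0, 0, 0],
    [0, 0, 0.008, 0, 0, 0],
    [0, 0, 0.008, 0, 0, 0]
  ]
}}

```text
clock: 7.82
tool_pos: [0.5438, 0.1745, 0.1068]
orientation: [180.0, 0.0, 18.8]
force: [0.9, -0.8, -6.0]
opening: 0.0272
gripper_force: 30.0
```

Emit:
{"api": "carry_out", "payload": {
  "rows": [
    [0, 0, 0.002, 0, 0, 0],
    [0, 0, 0.004, 0, 0, 0],
    [0, 0, 0.004, 0, 0, 0]
  ]
}}

```text
clock: 8.2
tool_pos: [0.5437, 0.1745, 0.1027]
orientation: [180.0, 0.0, 18.8]
force: [-1.2, 0.4, -7.6]
opening: 0.0273
gripper_force: 30.0
```

Emit:
{"api": "carry_out", "payload": {
  "rows": [
    [0, 0, 0.002, 0, 0, 0],
    [0, 0, 0.004, 0, 0, 0],
    [0, 0, 0.004, 0, 0, 0]
  ]
}}

```text
clock: 8.57
tool_pos: [0.5438, 0.1745, 0.0987]
orientation: [180.0, 0.0, 18.8]
force: [-0.9, -0.4, -7.4]
opening: 0.0273
gripper_force: 30.0
```

Emit:
{"api": "carry_out", "payload": {
  "rows": [
    [0, 0, 0.002, 0, 0, 0],
    [0, 0, 0.005, 0, 0, 0],
    [0, 0, 0.008, 0, 0, 0],
    [0, 0, 0.01, 0, 0, 0],
    [0, 0, 0.01, 0, 0, 0]
  ]
}}

```text
clock: 9.2
tool_pos: [0.5438, 0.1745, 0.0886]
orientation: [180.0, 0.0, 18.8]
force: [0.1, -0.3, -6.7]
opening: 0.0272
gripper_force: 30.0
```

Emit:
{"api": "carry_out", "payload": {
  "rows": [
    [0, 0, 0.001, 0, 0, 0],
    [0, 0, 0.002, 0, 0, 0],
    [0, 0, 0.0025, 0, 0, 0],
    [0, 0, 0.0025, 0, 0, 0]
  ]
}}

```text
clock: 9.7
tool_pos: [0.5441, 0.1747, 0.0867]
orientation: [-180.0, -0.0, 18.8]
force: [-0.9, 0.3, -5.7]
opening: 0.0269
gripper_force: 30.0
```

Emit:
{"api": "carry_out", "payload": {
  "rows": [
    [0, 0, 0.0005, 0, 0, 0],
    [0, 0, 0.001, 0, 0, 0],
    [0, 0, 0.001, 0, 0, 0]
  ]
}}

```text
clock: 10.07
tool_pos: [0.5446, 0.1748, 0.0865]
orientation: [180.0, -0.1, 18.8]
force: [-2.5, -1.2, 6.2]
opening: 0.0271
gripper_force: 30.0
```

Emit:
{"api": "carry_out", "payload": {
  "rows": [
    [0, 0, 0.0003, 0, 0, 0],
    [0, 0, 0.0006, 0, 0, 0],
    [0, 0, 0.0006, 0, 0, 0]
  ]
}}

```text
clock: 10.45
tool_pos: [0.5449, 0.1748, 0.0864]
orientation: [180.0, -0.1, 18.8]
force: [-2.6, -0.8, 10.2]
opening: 0.0274
gripper_force: 30.0
```

Contact, at about the expected height. I ease off the press, release, and read the gauge.

Emit:
{"api": "carry_out", "payload": {
  "rows": [
    [0, 0, -0.0008, 0, 0, 0],
    [0, 0, -0.0008, 0, 0, 0]
  ]
}}

```text
clock: 10.7
tool_pos: [0.5445, 0.1747, 0.0864]
orientation: [180.0, -0.1, 18.8]
force: [-2.3, -1.1, 6.8]
opening: 0.0273
gripper_force: 30.0
```

Emit:
{"api": "carry_out", "payload": {
  "rows": [
    [0, 0, 0, 0, 0, 0],
    [0, 0, 0, 0, 0, 0],
    [0, 0, 0, 0, 0, 0]
  ],
  "grip": -0.2
}}

```text
clock: 11.08
tool_pos: [0.544, 0.1747, 0.0854]
orientation: [-180.0, -0.0, 18.8]
force: [-0.4, -0.2, 0.2]
opening: 0.0346
gripper_force: 0.0
```

Run:
```python
from h import *
o=telemetry.get_obs();i=viewer.snapshot("wrist")[:,:,::-1].copy();cv2.imwrite("pics/w6.png",i)
k=cam("wrist",o);print(o["tool_pos"],o["orientation"],o["opening"],o["force"])
print("dial",proj(k,[.6343,.2045,.071]),"hub",proj(k,[.5434,.1737,.115]))
s=viewer.snapshot("scene")[:,:,::-1];ks=cam("scene");c=proj(ks,[.5434,.1737,.06]);print(c)
x,y=c.astype(int)
cr=cv2.resize(s[y-45:y+45,x-55:x+45],None,fx=4,fy=4,interpolation=cv2.INTER_CUBIC)
cv2.imwrite("pics/v6.png",cv2.convertScaleAbs(np.hstack([cv2.resize(i[0:360,160:400],(400,600)),cv2.copyMakeBorder(cr,0,240,0,0,0)]),alpha=1.5))
```

```text
[0.54401603 0.17473378 0.08543813] [-1.79994657e+02 -2.19736758e-03  1.88061563e+01] 0.03460192927557825 [-0.42057293 -0.1758627   0.2104052 ]
dial [279.97585351  63.97958317] hub [279.7394302  275.27318542]
[374.91016359 269.57336002]
```

View pics/v6.png

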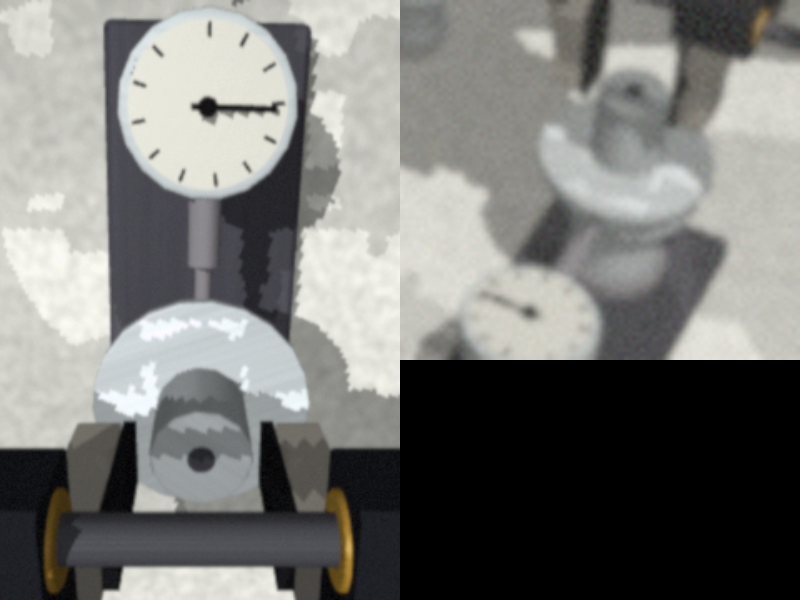

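Released. The needle points at about 90° clockwise (crop (208,106) to (280,107)), about 2.6 mm, so the high side is about ±126° away. I'll write a gauge reader and measure the hub offset in the hand from this picture.

```bash
cat >> h.py <<'E'
def gauge(i,o,name="wrist"):
    "needle angle clockwise from the stand's +x (deg), on the dial plane z=.071"
    k=cam(name,o); g=cv2.cvtColor(i,cv2.COLOR_BGR2GRAY)
    s=proj(k,[.6343,.2045,.071]).astype(int); y0,x0=max(s[1]-70,0),s[0]-70
    w=g[y0:s[1]+70,x0:s[0]+70]; t,m=cv2.threshold(w,0,255,cv2.THRESH_OTSU)
    hsv=cv2.cvtColor(i,cv2.COLOR_BGR2HSV)
    m=cv2.inRange(w,int(np.percentile(w,98)*.78),255)
    m=cv2.morphologyEx(m,cv2.MORPH_OPEN,np.ones((3,3)))
    c=max(cv2.findContours(m,cv2.RETR_EXTERNAL,cv2.CHAIN_APPROX_NONE)[0],key=cv2.contourArea)
    e=cv2.fitEllipse(cv2.convexHull(c)); C=cast(k,np.array(e[0])+[x0,y0],.071)
    post=np.array([.5440,.1740]); ax=np.arctan2(*(C[:2]-post)[::-1])
    ang=np.radians(np.arange(0,360,.5)); r=np.arange(.009,.020,.0005)
    pts=np.array([[proj(k,[C[0]+q*np.cos(ax-a),C[1]+q*np.sin(ax-a),.071]) for q in r] for a in ang]).astype(np.float32)
    v=cv2.remap(g,pts[...,0],pts[...,1],cv2.INTER_LINEAR).mean(1)
    b=v.argmin(); d=(np.arange(-16,17)+b)%720; wt=np.clip(np.median(v)*.6-v[d],0,None)
    a=(b+(np.arange(-16,17)*wt).sum()/max(wt.sum(),1e-6))/2
    return a,np.radians(a)/.6,C,np.degrees(ax),np.linalg.norm(C[:2]-post),e[1]
def dot(i,o):
    "hub hole centre in tool axes"
    k=cam("wrist",o); p=proj(k,[*o["tool_pos"][:2],.115]).astype(int)
    g=cv2.cvtColor(i,cv2.COLOR_BGR2GRAY)[p[1]-12:p[1]+13,p[0]-12:p[0]+13]
    m=(g<(g.min()*.6+np.median(g)*.4)).astype(np.uint8); n,l,st,ce=cv2.connectedComponentsWithStats(m)
    j=1+st[1:,4].argmax(); uv=ce[j]+p-12
    P=cast(k,uv,.115); return uv,st[j,4],R.from_euler("xyz",o["orientation"],degrees=True).inv().apply(P-o["tool_pos"])[:2],P
E
python3 - <<'E'
from h import *
o=telemetry.get_obs();i=cv2.imread("pics/w6.png");print(gauge(i,o));print(dot(i,o))
E
```

```text
(np.float64(119.45608123863265), np.float64(3.4748365485732764), array([0.63750908, 0.21442977, 0.071     ]), np.float64(23.38182106708194), np.float64(0.10187499677018354), (148.3549346923828, 194.83119201660156))
(array([280.40880503, 274.98742138]), np.int32(159), array([-0.00080707,  0.00109496]), array([0.54356478, 0.17337834, 0.115     ]))
```

```bash
python3 - <<'E'
s=open("h.py").read()
a=s.index("    w=g[y0:s[1]+70");b=s.index("    post=np.array")
s=s[:a]+'''    w=cv2.GaussianBlur(g[y0:s[1]+70,x0:s[0]+70],(5,5),0)
    f=proj(k,[.6343,.2045,.071])-proj(k,[.6343,.2325,.071]); f=np.linalg.norm(f)
    e=cv2.HoughCircles(w,cv2.HOUGH_GRADIENT_ALT,1.5,100,param1=100,param2=.5,minRadius=int(f*.85),maxRadius=int(f*1.12))[0]
    e=e[0]; e=(e[:2],e[2]/f); C=cast(k,np.array(e[0])+[x0,y0],.071)
'''+s[b:]
open("h.py","w").write(s)
E
python3 - <<'E'
from h import *
o=telemetry.get_obs();i=cv2.imread("pics/w6.png");print(gauge(i,o))
E
```

```text
(np.float64(98.03920421299006), np.float64(2.8518448492529545), array([0.63669724, 0.20312572, 0.071     ]), np.float64(17.442857955005316), np.float64(0.09716525096639946), np.float64(1.0036062427255725))
```

```bash
python3 - <<'E'
s=open("h.py").read()
a=s.index("    post=np.array");b=s.index("def dot(")
s=s[:a]+'''    r=np.arange(-22,22.01,.25)/1e3; ax=np.radians(18.8)
    X,Y=np.meshgrid(r,r)  # col = right of +x (clockwise), row = along +x
    pts=np.array([proj(k,[C[0]+y*np.cos(ax)+x*np.sin(ax),C[1]+y*np.sin(ax)-x*np.cos(ax),.071]) for x,y in zip(X.flat,Y.flat)],np.float32).reshape(*X.shape,2)
    v=cv2.remap(g,pts[...,0],pts[...,1],cv2.INTER_LINEAR)
    m=((v<np.median(v)*.4)&(np.hypot(X,Y)<.021)).astype(np.uint8); n,l,st,_=cv2.connectedComponentsWithStats(m)
    m=l==1+st[1:,4].argmax(); q=np.column_stack([X[m],Y[m]]).astype(np.float32)
    d=cv2.fitLine(q,cv2.DIST_HUBER,0,.001,.001).ravel(); t=(q-d[2:])@d[:2]
    if -t.min()>t.max(): d[:2]*=-1
    a=np.degrees(np.arctan2(d[0],d[1]))%360
    return a,np.radians(a)/.6,C,m.sum(),e[1],v
'''+s[b:]
open("h.py","w").write(s)
E
python3 - <<'E'
from h import *
o=telemetry.get_obs();i=cv2.imread("pics/w6.png");r=gauge(i,o);print(r[:-1]);q=r[5][::-1]
t=q<np.median(q)*.4
for row in t[::6,::4]: print("".join(".#"[int(z)] for z in row))
E
```

```text
(np.float32(91.28362), np.float32(2.6553328), array([0.63669724, 0.20312572, 0.071     ]), np.int64(832), np.float64(1.0036062427255725))
.............................................
######.................................######
####.....................................####
###.......................................###
#..........................................##
.............................................
.............................................
.............................................
.............................................
.............................................
.............................................
.............................................
.............................................
.............................................
.............................................
....................#####....................
..................##########################.
.....................####....................
.............................................
.............................................
.............................................
.............................................
.............................................
.............................................
.............................................
.............................................
.............................................
............................................#
#..........................................##
###.......................................###
```

Emit:
{"api": "carry_out", "payload": {
  "rows": [
    [-0.0007, 0.001, -0.0005, 0, 0, 0],
    [-0.0007, 0.001, -0.0005, 0, 0, 0]
  ]
}}

```text
clock: 11.42
tool_pos: [0.5436, 0.1734, 0.0862]
orientation: [180.0, -0.0, 18.8]
force: [0.1, 0.3, 0.3]
opening: 0.0347
gripper_force: 0.0
```

Emit:
{"api": "carry_out", "payload": {
  "rows": [
    [0, 0, 0, 0, 0, 0],
    [0, 0, 0, 0, 0, 0],
    [0, 0, 0, 0, 0, 0]
  ],
  "grip": -1
}}

```text
clock: 11.8
tool_pos: [0.5436, 0.1735, 0.0862]
orientation: [-180.0, 0.0, 18.8]
force: [-1.3, 0.5, 0.5]
opening: 0.0273
gripper_force: 30.0
```

Emit:
{"api": "carry_out", "payload": {
  "rows": [
    [0, 0, 0, 0, 0, 0.07],
    [0, 0, 0, 0, 0, 0.2],
    [0, 0, 0, 0, 0, 0.35],
    [0, 0, 0, 0, 0, 0.5],
    [0, 0, 0, 0, 0, 0.65],
    [0, 0, 0, 0, 0, 0.78],
    [0, 0, 0, 0, 0, 0.87],
    [0, 0, 0, 0, 0, 0.87]
  ]
}}

```text
clock: 12.8
tool_pos: [0.5435, 0.1733, 0.0862]
orientation: [180.0, 0.0, -31.0]
force: [-0.6, -0.7, -0.1]
opening: 0.0273
gripper_force: 30.0
```

Emit:
{"api": "carry_out", "payload": {
  "rows": [
    [0, 0, 0, 0, 0, 0],
    [0, 0, 0, 0, 0, 0],
    [0, 0, 0, 0, 0, 0]
  ],
  "grip": -0.2
}}

```text
clock: 13.18
tool_pos: [0.5436, 0.1734, 0.0862]
orientation: [-180.0, -0.0, -31.0]
force: [-0.4, 0.4, -0.2]
opening: 0.035
gripper_force: 0.0
```

Emit:
{"api": "carry_out", "payload": {
  "rows": [
    [0, 0, 0, 0, 0, -0.1],
    [0, 0, 0, 0, 0, -0.26],
    [0, 0, 0, 0, 0, -0.43],
    [0, 0, 0, 0, 0, -0.6],
    [0, 0, 0, 0, 0, -0.75],
    [0, 0, 0, 0, 0, -0.87],
    [0, 0, 0, 0, 0, -0.87]
  ]
}}

```text
clock: 14.05
tool_pos: [0.5436, 0.1734, 0.0862]
orientation: [180.0, -0.0, 18.8]
force: [-0.2, 0.0, 0.1]
opening: 0.0351
gripper_force: 0.0
```

```bash
cat > rd.py <<'E'
from h import *
import sys
o=telemetry.get_obs();i=viewer.snapshot("wrist")[:,:,::-1].copy();cv2.imwrite(f"pics/{sys.argv[1]}.png",i)
r=gauge(i,o);print(o["clock"],o["orientation"][2],o["opening"],"deg,mm",r[0],r[1],r[2:5]);print(dot(i,o))
E
python3 rd.py r2
```

```text
14.05 18.775029246337244 0.035072861557435345 deg,mm 155.57648 4.525536 (array([0.63407908, 0.20209883, 0.071     ]), np.int64(801), np.float64(0.9977750671763368))
(array([278.45   , 272.99375]), np.int32(160), array([-9.3788307e-05,  1.6479917e-04]), array([0.54360799, 0.17324287, 0.115     ]))
```

Emit:
{"api": "carry_out", "payload": {
  "rows": [
    [0, 0, 0, 0, 0, 0],
    [0, 0, 0, 0, 0, 0],
    [0, 0, 0, 0, 0, 0]
  ],
  "grip": -1
}}

```text
clock: 14.48
tool_pos: [0.5436, 0.1734, 0.0862]
orientation: [-180.0, -0.0, 18.8]
force: [-0.8, 0.3, -0.1]
opening: 0.0277
gripper_force: 30.0
```

Emit:
{"api": "carry_out", "payload": {
  "rows": [
    [0, 0, 0, 0, 0, 0.07],
    [0, 0, 0, 0, 0, 0.2],
    [0, 0, 0, 0, 0, 0.35],
    [0, 0, 0, 0, 0, 0.5],
    [0, 0, 0, 0, 0, 0.65],
    [0, 0, 0, 0, 0, 0.78],
    [0, 0, 0, 0, 0, 0.87],
    [0, 0, 0, 0, 0, 0.87]
  ]
}}

```text
clock: 15.48
tool_pos: [0.5435, 0.1734, 0.0862]
orientation: [180.0, 0.0, -31.0]
force: [-0.3, -0.4, -0.1]
opening: 0.0269
gripper_force: 30.0
```

Emit:
{"api": "carry_out", "payload": {
  "rows": [
    [0, 0, 0, 0, 0, 0],
    [0, 0, 0, 0, 0, 0],
    [0, 0, 0, 0, 0, 0]
  ],
  "grip": -0.2
}}

```text
clock: 15.85
tool_pos: [0.5437, 0.1735, 0.0862]
orientation: [-180.0, -0.0, -31.0]
force: [0.3, 0.9, 0.0]
opening: 0.0349
gripper_force: 0.0
```

Emit:
{"api": "carry_out", "payload": {
  "rows": [
    [0, 0, 0, 0, 0, -0.1],
    [0, 0, 0, 0, 0, -0.26],
    [0, 0, 0, 0, 0, -0.43],
    [0, 0, 0, 0, 0, -0.6],
    [0, 0, 0, 0, 0, -0.75],
    [0, 0, 0, 0, 0, -0.87],
    [0, 0, 0, 0, 0, -0.87]
  ]
}}

```text
clock: 16.73
tool_pos: [0.5436, 0.1734, 0.0862]
orientation: [180.0, -0.0, 18.8]
force: [-0.5, 0.4, 0.6]
opening: 0.0349
gripper_force: 0.0
```

```bash
python3 rd.py r3
```

```text
16.725 18.77509380641576 0.03487156478561127 deg,mm 234.4835 6.8208485 (array([0.63499841, 0.20161013, 0.071     ]), np.int64(863), np.float64(0.9825488005660442))
(array([278.23636364, 273.29090909]), np.int32(165), array([-2.62256986e-04,  6.31140999e-05]), array([0.54341311, 0.17328654, 0.115     ]))
```

Readings of 4.53 then 6.82 mm match θ of 89° then 39°, about the 50° turned. I turn the remaining 39° (0.68 rad).

Emit:
{"api": "carry_out", "payload": {
  "rows": [
    [0, 0, 0, 0, 0, 0],
    [0, 0, 0, 0, 0, 0],
    [0, 0, 0, 0, 0, 0]
  ],
  "grip": -1
}}

```text
clock: 17.15
tool_pos: [0.5436, 0.1734, 0.0862]
orientation: [-180.0, 0.0, 18.8]
force: [-0.9, -0.4, -0.2]
opening: 0.0277
gripper_force: 30.0
```

Emit:
{"api": "carry_out", "payload": {
  "rows": [
    [0, 0, 0, 0, 0, 0.07],
    [0, 0, 0, 0, 0, 0.18],
    [0, 0, 0, 0, 0, 0.3],
    [0, 0, 0, 0, 0, 0.43],
    [0, 0, 0, 0, 0, 0.55],
    [0, 0, 0, 0, 0, 0.64],
    [0, 0, 0, 0, 0, 0.68],
    [0, 0, 0, 0, 0, 0.68]
  ]
}}

```text
clock: 18.15
tool_pos: [0.5435, 0.1733, 0.0862]
orientation: [180.0, 0.0, -20.2]
force: [0.2, -1.0, 1.3]
opening: 0.0272
gripper_force: 30.0
```

Emit:
{"api": "carry_out", "payload": {
  "rows": [
    [0, 0, 0, 0, 0, 0],
    [0, 0, 0, 0, 0, 0],
    [0, 0, 0, 0, 0, 0]
  ],
  "grip": -0.2
}}

```text
clock: 18.52
tool_pos: [0.5437, 0.1734, 0.0862]
orientation: [-180.0, -0.0, -20.1]
force: [-0.5, 0.1, 0.6]
opening: 0.0351
gripper_force: 0.0
```

Emit:
{"api": "carry_out", "payload": {
  "rows": [
    [0, 0, 0, 0, 0, -0.1],
    [0, 0, 0, 0, 0, -0.25],
    [0, 0, 0, 0, 0, -0.4],
    [0, 0, 0, 0, 0, -0.54],
    [0, 0, 0, 0, 0, -0.64],
    [0, 0, 0, 0, 0, -0.68],
    [0, 0, 0, 0, 0, -0.68]
  ]
}}

```text
clock: 19.4
tool_pos: [0.5436, 0.1734, 0.0861]
orientation: [180.0, -0.0, 18.8]
force: [-0.3, 0.1, -0.2]
opening: 0.0351
gripper_force: 0.0
```

```bash
python3 rd.py r4
```

```text
19.4 18.79214595354014 0.03506453187234052 deg,mm 266.63464 7.756087 (array([0.63584276, 0.20352228, 0.071     ]), np.int64(834), np.float64(0.9816341179245062))
(array([278.        , 273.54938272]), np.int32(162), array([-3.85537081e-04, -4.90400085e-05]), array([0.54326112, 0.17333454, 0.115     ]))
```

The reading is 7.76 mm, near the stated maximum. As a symmetry check I turn the same amount past it and read the far flank.

Emit:
{"api": "carry_out", "payload": {
  "rows": [
    [0, 0, 0, 0, 0, 0],
    [0, 0, 0, 0, 0, 0],
    [0, 0, 0, 0, 0, 0]
  ],
  "grip": -1
}}

```text
clock: 19.82
tool_pos: [0.5436, 0.1735, 0.0862]
orientation: [-180.0, 0.0, 18.8]
force: [-0.5, 0.6, 0.1]
opening: 0.0273
gripper_force: 30.0
```

Emit:
{"api": "carry_out", "payload": {
  "rows": [
    [0, 0, 0, 0, 0, 0.07],
    [0, 0, 0, 0, 0, 0.18],
    [0, 0, 0, 0, 0, 0.3],
    [0, 0, 0, 0, 0, 0.43],
    [0, 0, 0, 0, 0, 0.55],
    [0, 0, 0, 0, 0, 0.64],
    [0, 0, 0, 0, 0, 0.68],
    [0, 0, 0, 0, 0, 0.68]
  ]
}}

```text
clock: 20.82
tool_pos: [0.5435, 0.1734, 0.0862]
orientation: [180.0, 0.0, -20.1]
force: [-1.2, 0.1, -0.0]
opening: 0.0269
gripper_force: 30.0
```

Emit:
{"api": "carry_out", "payload": {
  "rows": [
    [0, 0, 0, 0, 0, 0],
    [0, 0, 0, 0, 0, 0],
    [0, 0, 0, 0, 0, 0]
  ],
  "grip": -0.2
}}

```text
clock: 21.2
tool_pos: [0.5437, 0.1734, 0.0862]
orientation: [-180.0, -0.0, -20.1]
force: [-0.6, -1.0, 0.4]
opening: 0.0345
gripper_force: 0.0
```

Emit:
{"api": "carry_out", "payload": {
  "rows": [
    [0, 0, 0, 0, 0, -0.1],
    [0, 0, 0, 0, 0, -0.25],
    [0, 0, 0, 0, 0, -0.4],
    [0, 0, 0, 0, 0, -0.54],
    [0, 0, 0, 0, 0, -0.64],
    [0, 0, 0, 0, 0, -0.68],
    [0, 0, 0, 0, 0, -0.68]
  ]
}}

```text
clock: 22.08
tool_pos: [0.5437, 0.1734, 0.0862]
orientation: [-180.0, -0.0, 18.8]
force: [-0.1, 0.2, 0.4]
opening: 0.0347
gripper_force: 0.0
```

```bash
python3 rd.py r5
```

```text
22.075 18.79329965377293 0.03470299072496733 deg,mm 253.73212 7.3807673 (array([0.63652706, 0.20378465, 0.071     ]), np.int64(838), np.float64(1.0009404043876409))
(array([277.88198758, 273.8447205 ]), np.int32(161), array([-0.00055857, -0.00010537]), array([0.54308945, 0.17336002, 0.115     ]))
```

A fit of the readings (A=3.0 mm, residual about 0.1 mm) puts the peak 8–10° past the earlier position. I turn back 28.6° (0.5 rad) by grasping at the turned yaw.

Emit:
{"api": "carry_out", "payload": {
  "rows": [
    [0, 0, 0, 0, 0, 0],
    [0, 0, 0, 0, 0, 0],
    [0, 0, 0, 0, 0, 0]
  ],
  "grip": -1
}}

```text
clock: 22.5
tool_pos: [0.5436, 0.1734, 0.0862]
orientation: [-180.0, 0.0, 18.8]
force: [-1.0, 0.5, 0.2]
opening: 0.0274
gripper_force: 30.0
```

Emit:
{"api": "carry_out", "payload": {
  "rows": [
    [0, 0, 0, 0, 0, -0.06],
    [0, 0, 0, 0, 0, -0.16],
    [0, 0, 0, 0, 0, -0.27],
    [0, 0, 0, 0, 0, -0.38],
    [0, 0, 0, 0, 0, -0.46],
    [0, 0, 0, 0, 0, -0.5],
    [0, 0, 0, 0, 0, -0.5],
    [0, 0, 0, 0, 0, -0.5]
  ]
}}

```text
clock: 23.5
tool_pos: [0.5436, 0.1734, 0.0862]
orientation: [-180.0, 0.0, 47.4]
force: [-0.2, 0.3, 0.1]
opening: 0.0272
gripper_force: 30.0
```

Emit:
{"api": "carry_out", "payload": {
  "rows": [
    [0, 0, 0, 0, 0, 0],
    [0, 0, 0, 0, 0, 0],
    [0, 0, 0, 0, 0, 0],
    [0, 0, 0, 0, 0, 0]
  ],
  "grip": -0.1
}}

```text
clock: 24.0
tool_pos: [0.5436, 0.1734, 0.0862]
orientation: [180.0, 0.0, 47.4]
force: [0.3, 0.1, 0.2]
opening: 0.0392
gripper_force: 0.0
```

Emit:
{"api": "carry_out", "payload": {
  "rows": [
    [0, 0, 0, 0, 0, 0.06],
    [0, 0, 0, 0, 0, 0.16],
    [0, 0, 0, 0, 0, 0.27],
    [0, 0, 0, 0, 0, 0.38],
    [0, 0, 0, 0, 0, 0.46],
    [0, 0, 0, 0, 0, 0.5],
    [0, 0, 0, 0, 0, 0.5]
  ]
}}

```text
clock: 24.88
tool_pos: [0.5436, 0.1734, 0.0862]
orientation: [-180.0, -0.0, 18.8]
force: [0.2, -0.8, -0.2]
opening: 0.0395
gripper_force: 0.0
```

```bash
python3 rd.py r6
python3 - <<'E'
from h import *
s=viewer.snapshot("scene")[:,:,::-1];k=cam("scene");x,y=proj(k,[.5434,.1737,.05]).astype(int)
cr=cv2.resize(s[y-40:y+50,x-50:x+50],(600,540),interpolation=cv2.INTER_CUBIC)
cv2.imwrite("pics/v7.png",cv2.convertScaleAbs(cr,alpha=1.6))
E
```

```text
24.875 18.819411419985872 0.039514168567115246 deg,mm 265.74493 7.7302065 (array([0.63829337, 0.20280621, 0.071     ]), np.int64(809), np.float64(0.9422800570197123))
(array([278.90566038, 273.77987421]), np.int32(159), array([-0.00052427,  0.00038219]), array([0.54323725, 0.1728695 , 0.115     ]))
```

View pics/v7.png

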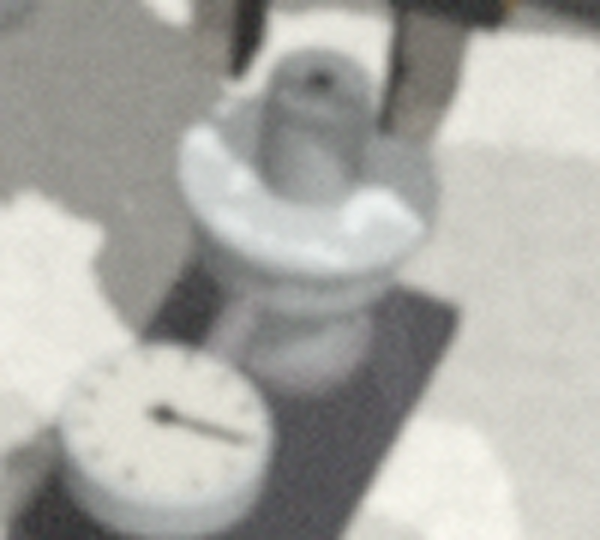

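The pulley sits flat on the shoulder in the scene view, with the sleeve down at crop (310,345). A fit of all the readings will confirm the peak.

Run:
```python
from h import *
for n in range(4): pass
o=telemetry.get_obs()
print([round(float(gauge(viewer.snapshot("wrist")[:,:,::-1].copy(),o)[1]),3) for _ in range(4)])
ph=np.array([-138.5,-88.7,-38.9,0,38.9,10.3]);v=np.array([2.655,4.526,6.821,7.756,7.381,7.730])
for s in(slice(0,6),slice(1,6),slice(2,6)):
    p=np.radians(ph[s]);A=np.c_[np.ones_like(p),np.cos(p),np.sin(p)];c=np.linalg.lstsq(A,v[s],rcond=None)[0]
    print(c.round(3),"peak",np.degrees(np.arctan2(c[2],c[1])).round(1),"A",np.hypot(c[1],c[2]).round(2),(A@c-v[s]).round(3))
```

```text
[7.735, 7.735, 7.732, 7.732]
[4.985 2.724 0.476] peak 9.9 A 2.77 [-0.026  0.045 -0.015 -0.047  0.023  0.02 ]
[4.9   2.827 0.439] peak 8.8 A 2.86 [-0.     0.004 -0.029 -0.005  0.03 ]
[4.897 2.831 0.439] peak 8.8 A 2.86 [ 0.003 -0.028 -0.005  0.031]
```

The peak is at about 9–10° and the pulley now stands at 10.3°. I withdraw straight up.

Emit:
{"api": "carry_out", "payload": {
  "rows": [
    [0, 0, 0, 0, 0, 0],
    [0, 0, 0, 0, 0, 0],
    [0, 0, -0.01, 0, 0, 0],
    [0, 0, -0.03, 0, 0, 0],
    [0, 0, -0.06, 0, 0, 0],
    [0, 0, -0.09, 0, 0, 0],
    [0, 0, -0.1, 0, 0, 0],
    [0, 0, -0.1, 0, 0, 0]
  ],
  "grip": 0.2
}}

```text
clock: 26.18
tool_pos: [0.5438, 0.1736, 0.1868]
orientation: [-180.0, -0.1, 18.8]
force: [-1.3, -0.4, 0.1]
opening: 0.0523
gripper_force: 0.0
```

```bash
python3 rd.py r7; python3 -c "
from plant import telemetry
o=telemetry.get_obs();print(o['force'],o['qvel'].round(2))"
```

```text
26.175 18.800105273430948 0.05231389679032572 deg,mm 266.0658 7.7395396 (array([0.63623158, 0.20262208, 0.071     ]), np.int64(643), np.float64(0.9860348097501654))
(array([279.01369863, 207.56164384]), np.int32(73), array([-0.00083106,  0.00050266]), array([0.54324602, 0.17296442, 0.115     ]))
[0.86375263 0.16037342 0.66815234] [ 0.02  0.82 -0.85 -0.1   0.14  0.05]
```

The reading is unchanged at 7.74 mm with the hand clear. I hand in the job.

```bash
python3 -c "
from plant import workorder
print(workorder.close_job())"
```

```text
the job is handed in; nothing more can be done
None
```

I handed the job in at about 26 s: the pulley stands on the post, released, with the gauge at 7.74 mm, within about 2° of the fitted high point; I judged it fully home only by contact height and camera view.

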